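# Check a printer spring on the lever spring tester

## Task

Stand the coil spring over the spigot on the spring tester's plate without pressing on it, bring the lever down until it rests lightly on the height stop, hold it there for a second, and swing the lever back up. Read the peak hand on the dial: a spring that gave 10 newtons (the broadest tick) or more goes in the rectangular tray, a weaker one in the round tub; let go of it there. Never force the lever hard against the stop, and leave the mouse, tape and screwdriver alone.

Things in the scene. Friction and masses are not known exactly. Their poses are not given: they have to be found in the camera images.
- spring: plain steel coil spring, 30 mm outside and 24 mm inside diameter, 3 mm wire, 60 mm long when free, 40 g, standing upright on the desk at the start. Origin: centre of its lower end; z along the coil axis (up). Its lower half is firm sideways and can be gripped at 20 to 43 mm above the lower end; it shortens along z when pressed: about 0.35 N per mm at first, then stiffer by an amount that cannot be seen: 7 to 16 N at the test height. Sound and tired springs look alike.
- tester: lever spring tester, grey casting fixed on the desk, 240 mm long (y) and 100 mm wide (x), 50 mm high, with a dial housing on its +x side. Origin: on the desk under the centre of the weighing plate; +y points from the hinge to the lever's handle end, z up. In this frame: plate axis at (0, 0), hinge axis parallel to x at y -110 mm, z 113 mm, height stop at (0, 55 mm), dial centre at (100 mm, 0), dial top 52 mm high. The fixed yaw of the tester differs from run to run.
- seat (a point): centre of the top face of the round weighing plate (60 mm across, 58 mm above the desk); axes as the tester's. A tapered spigot, 20 mm across and 8.5 mm high, stands in its middle, and the spring goes over it with its lower end flat on the plate. The plate gives 1 mm per 4 N pressed on it. The room above is free only while the lever stands up; fingers should straddle the spring along the tester's x, since the stop stands 55 mm off along +y.
- lever: straight aluminium lever, 18 mm wide, 14 mm thick, 0.28 kg, that swings up about the hinge at the tester's -y end. Origin on the hinge axis, y along the lever towards the handle, x along the hinge axis (both as the tester's when the lever is level). A round pressing foot (46 mm across) hangs 110 mm out, its flat face 21 mm below the lever's centre line; the handle is a round T bar of 16 mm diameter, parallel to the hinge, 210 mm out, reaching 58 mm to each side of the lever.
- lever_angle (a joint): angle of the lever: 0 level, grows as it swings up, 1.57 straight up, at most 2.05 (leaning back). It starts at 1.75 to 2.0, a stiff hinge keeps it where it is left (above about 1.2); lower down it sinks by its weight. The foot's edge meets a free spring at about 0.27, the lever meets the stop between -0.02 and 0.02.
- grip (a point): point on the axis of the handle bar, 34 mm to the -x side of the lever's middle, 210 mm from the hinge axis: a good place to pinch the bar from above with fingers closing along the tester's y. It moves with the lever; the round bar can turn between the pads.
- stop: the height stop: an upright steel screw with a round flat head, 16 mm across, between the plate and the handle. It marks the test height and does not give. Origin: centre of its top face.
- stop_top (a point): centre of the stop's top face, 55 mm from the plate axis towards the handle, 104 to 108 mm above the desk, set differently from run to run. The lever's underside lands on it (165 mm from the hinge axis). Pressing harder on it does not change the dial.
- dial (a joint): live hand of the dial (broad, with a tail), rad from zero, clockwise seen from above; 0.2618 rad (15 degrees) per newton on the plate, the spring's own weight included. Ticks at every newton from 0 to 18, longer at every five, one longest and broadest tick at 10 N. Zero lies in the tester's -x -y direction (at -135 degrees from +x) from the dial's centre.
- peak (a joint): peak hand of the same dial (thin, with a small crosspiece, above the live hand), same scale and zero: pushed along by the live hand, it stays at the greatest load so far. It starts at 0.05 to 0.4 rad. 10 N is 2.618 rad.
- tray: shallow rectangular grey plastic tray for sound springs, fixed, 135 mm (x) by 105 mm (y), 24 mm high, walls and floor 3 mm. Origin: centre of its underside, on the desk.
- tub: round grey plastic tub for tired springs, fixed, 100 mm across at the foot, 117 mm over the rim, 48 mm high, walls and floor 3 mm. Origin: centre of its underside, on the desk. Tray and tub may change places.
- mouse: black computer mouse, 105 x 60 x 34 mm, loose, to be left alone. Origin: centre of its underside.
- tape: roll of tape lying flat, 62 mm across, 19 mm high, loose, to be left alone. Origin: centre of its underside.
- screwdriver: screwdriver lying on the desk, 190 mm long along its x, loose, to be left alone. Origin: on the desk side of the tool.
Mind the look-alikes: they are no part of the job. What is shaped like the tray but yellow is not meant.

How it is judged:
On the way, in this order (a step that is already met when the one before it is completed fails the run):
1. the spring stands let go over the spigot, its lower end flat on the plate, lever up, and the plate has not been loaded (peak hand below 6 N) (horizontal distance between spring and seat below 0.0045 m and z of spring in the frame of seat between -0.003 and 0.003 m and angle between spring's own z axis and vertical below 0.1 rad and contact force between the fingers and spring below 0.2 N and value of joint peak below 1.5708 rad and value of joint lever_angle above 1 rad), for 0.2 s.
2. the lever rests on the height stop with 0.5 to 15 N for 0.7 s, the spring seated under it (horizontal distance between spring and seat below 0.0045 m and angle between spring's own z axis and vertical below 0.1 rad and contact force between lever and stop between 0.5 and 15 N), for 0.7 s.
3. the lever is swung up again (value of joint lever_angle above 1.2 rad), for 0.1 s.
At the end, for the whole second after the job is handed in: The spring lies or stands still and let go inside the tray if the peak hand shows 10 N or more, inside the tub if less (within 0.4 N of 10 N either will do), and the lever stands up (above 1.2 rad) (((value of joint peak above 2.51328 rad and x of spring in the frame of tray between -0.062 and 0.062 m and y of spring in the frame of tray between -0.047 and 0.047 m and z of spring in the frame of tray below 0.03 m) or (value of joint peak below 2.72272 rad and horizontal distance between spring and tub below 0.05 m and z of spring in the frame of tub below 0.035 m)) and value of joint lever_angle above 1.2 rad and linear speed of spring below 0.02 m/s and contact force between the fingers and spring below 0.1 N); the robot touches nothing.
It fails at once if the lever is forced on the stop with more than 25 N (contact force between lever and stop above 25 N).
It fails at once if the mouse is moved more than 20 mm (distance of mouse from where it was at the start of the episode above 0.02 m).
It fails at once if the tape is moved more than 20 mm (distance of tape from where it was at the start of the episode above 0.02 m).
It fails at once if the screwdriver is moved more than 20 mm (distance of screwdriver from where it was at the start of the episode above 0.02 m).
It also fails if it takes over 72 s, if anything falls off the work surface, if the arm or the gripper's body presses on something with over 40 N, if the wrist force passes 120 N, or if a joint passes its speed limit or range.

## Robot

A 7-joint arm with a two-finger parallel gripper is mounted at the origin on the work surface. World frame = base frame: x ahead of the robot, y to its left, z up, the work surface at z = 0. Lengths are in m, angles in rad, forces in N, time in s.
With the tool pointing down it reaches from about 0.4 to 0.9 m from the base axis. Payload 5.5 kg.
Tool frame: the origin (TCP) lies midway between the tips of the shut fingers; the grasp point (between the pads) lies 19 mm behind it (manip.grip_depth is the distance from the TCP to the grasp point, in m); z points along the fingers, y is the line along which they close (so a half turn about z gives the same grasp; the last joint's range is limited). The gripper opens to 92 mm and grips with 3 to 60 N. Pads are 19 mm wide; open, the fingers measure 130 mm over their backs; the gripper's body (75 mm by 190 mm) begins 47 mm behind the grasp point.
Start: joints at [1.56, 0.501, -0.427, 1.55, 0.221, 1.138, -0.21], TCP at [0.176, -0.626, 0.227] pointing down, gripper open.
Joint ranges: [-2.88, 2.88], [-0.31, 2.03], [-1.54, 1.56], [0.2, 2.42], [-1.41, 4.55], [0.19, 2.02], [-2.57, 2.57]. Speed limits (rad/s): [2.57, 2.57, 3.14, 3.14, 3.14, 3.14, 3.14].

## Interface

Orientations are given as a unit quaternion [x, y, z, w].
In Python, from bench import manip, effector, viewer gives the robot as it stands. Calls block until the motion is done:
- manip.move_pose(position, orientation): joint-space move of the TCP to a pose.
- manip.servo_line(position, ori=None, vel=0.15): straight line of the TCP; ori=None keeps the orientation; vel is the mean speed in m/s.
- manip.movej(angles): joint-space move.
- effector.open_jaws() and effector.close(f_grip=None): open the fingers fully, or close them until they stop; f_grip is the grip in N (None keeps the last).
- manip.sleep(seconds).
- manip.solve_ik(position, orientation): joint angles nearest the present ones, or None.
- viewer.get_image(name): name is "side" or "top" or "wrist"; returns the picture (384x512x3 uint8, red, green, blue); there is no depth.
- viewer.get_calibration(name): a dict with "vfov" (degrees; the focal length in pixels is half the picture's height over the tangent of half this angle, whatever the lens; pixels are square), "cx", "cy" (the principal point, pixels), "dist_coeffs" ([k1, k2, p1, p2, k3] as OpenCV has them; the pictures are not rectified), "eye" and "attitude" of the camera in the world. Camera axes: x right, y down, z forward; pixel columns grow to the right and rows downward; lengths in m; the calibration is good to about 2 mm. A picture is of the moment at which its call begins: read the wrist's pose just before it. get_calibration takes no time and is no camera call; for the wrist camera it gives the pose at the moment of the call.
A pose or a line that the arm cannot do raises manip.PlanningError and nothing moves.
- manip.hand_in(): hands the job in; it is judged then, once.
Readings, each from a call of its own:
- manip.current_clock(): time.
- manip.current_q(): joint angles.
- manip.current_joint_velocities(): joint speeds.
- manip.current_tau(): joint torques, N m.
- manip.current_tool_pos(): TCP position.
- manip.current_tcp_rot(): TCP orientation.
- manip.current_force(): force on the tool from outside, world axes, zero at the start.
- manip.current_wrist_torque(): the same for the moment, N m.
- manip.current_finger_gap(): finger opening in m.
- manip.current_gripper_force(): force on a finger pad.
Only numpy, scipy, OpenCV 4.12 (cv2) and the standard library are available. Lean on these libraries where they do the work, as an engineer would, in place of code of your own. Each camera call takes 0.05 s, during which the arm holds its last target. There are 200 camera calls.

## Working session

There is one attempt and no reset: what is moved stays moved. The work goes in short steps, each a Python script; the robot and the scene stay as the last script left them, time stands still between calls to the robot, and variables do not carry over. Pictures are saved under pics/ and viewed, at most 10 in all, crops included, and the job is handed in when it is done.

```bash
ls; mkdir -p pics; python3 - <<'E'
from bench import manip, effector, viewer
import cv2
for n in ("top","side","wrist"):
    im=viewer.get_image(n); cv2.imwrite(f"pics/{n}0.png",im[:,:,::-1])
    print(n,viewer.get_calibration(n))
print(manip.current_clock(),manip.current_tool_pos(),manip.current_tcp_rot(),manip.grip_depth)
E
```

```text
pics
top {'vfov': 49.30391690238086, 'cx': 258.0538961440677, 'cy': 186.28857338572442, 'dist_coeffs': array([-0.12559328,  0.        ,  0.        ,  0.        ,  0.        ]), 'eye': array([0.45877881, 0.08839342, 1.36807074]), 'attitude': array([-0.70399901,  0.70985283, -0.01836283,  0.01253606])}
side {'vfov': 50.06461554002264, 'cx': 261.6199731817444, 'cy': 190.4891306306711, 'dist_coeffs': array([-0.09205213,  0.        ,  0.        ,  0.        ,  0.        ]), 'eye': array([0.24718109, 0.89327711, 0.89153743]), 'attitude': array([-0.15673164,  0.90307571, -0.39445764,  0.06551813])}
wrist {'vfov': 60.10364976027913, 'cx': 256.3036072806925, 'cy': 192.5157334115414, 'dist_coeffs': array([-0.01256497,  0.        ,  0.        ,  0.        ,  0.        ]), 'eye': array([ 0.25576158, -0.60316165,  0.38325304]), 'attitude': array([ 0.78716169, -0.59685932, -0.09467835,  0.12317237])}
0.15 [ 0.17554526 -0.6252943   0.22590855] [ 9.90643778e-01  1.36471048e-01 -7.68731582e-05 -7.43581192e-04] 0.0188
```

View pics/top0.png

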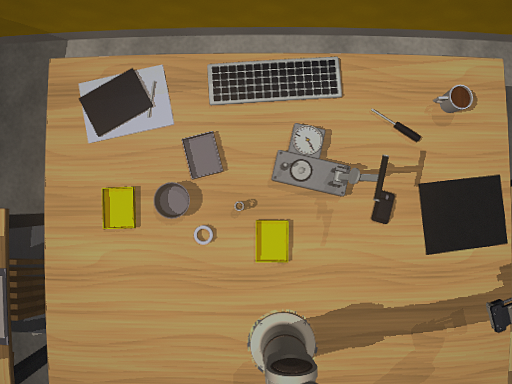

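View pics/side0.png

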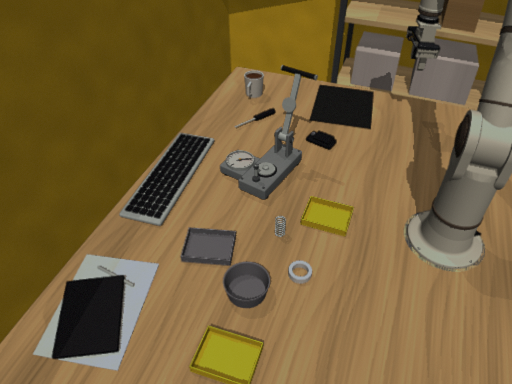

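The top view shows the spring at (239,206), plate (300,170), dial (307,141), grey tray (203,155), tub (172,200), tape (204,234), mouse (383,207) and screwdriver (395,125). The tester's +y points left, roughly world +y, with the lever leaning back to the right.

```bash
cat > h.py <<'E'
from bench import manip, effector, viewer
import numpy as np, cv2
from scipy.spatial.transform import Rotation as R
def ray(c,px):
    f=192/np.tan(np.radians(c['vfov'])/2)
    K=np.array([[f,0,c['cx']],[0,f,c['cy']],[0,0,1]])
    p=cv2.undistortPoints(np.array(px,float).reshape(-1,1,2),K,c['dist_coeffs']).reshape(-1,2)
    return np.c_[p,np.ones(len(p))]@R.from_quat(c['attitude']).as_matrix().T
def w(c,px,z):
    d=ray(c,px); t=(np.broadcast_to(z,len(d))-c['eye'][2])/d[:,2]
    return c['eye']+t[:,None]*d
def proj(c,P):
    f=192/np.tan(np.radians(c['vfov'])/2)
    K=np.array([[f,0,c['cx']],[0,f,c['cy']],[0,0,1]])
    Rm=R.from_quat(c['attitude']).as_matrix().T
    return cv2.projectPoints(np.array(P,float).reshape(-1,1,3),cv2.Rodrigues(Rm)[0],-Rm@c['eye'],K,c['dist_coeffs'])[0].reshape(-1,2)
def down(yaw): # tool z down, tool y axis along world direction (-sin..): x axis at yaw
    return (R.from_euler('z',yaw)*R.from_quat([1,0,0,0])).as_quat()
def snap(n,name=None):
    c=viewer.get_calibration(n); im=viewer.get_image(n)
    if name: cv2.imwrite(f'pics/{name}.png',im[:,:,::-1])
    return c,im
E
python3 - <<'E'
from h import *
c=viewer.get_calibration('top')
for n,p,z in [('spring',(239,206),.03),('plate',(300,170),.06),('dial',(307,141),.052),('tray',(203,155),.02),('tub',(172,200),.03),('tape',(204,234),.01),('mouse',(383,207),.03),('handle',(385,160),.30)]:
    print(n,w(c,[p],z)[0].round(3))
Rt=R.from_quat(manip.current_tcp_rot()); cw=viewer.get_calibration('wrist')
print(Rt.inv().apply(cw['eye']-manip.current_tool_pos()), (Rt.inv()*R.from_quat(cw['attitude'])).as_matrix().round(3), Rt.as_matrix().round(2))
E
```

```text
spring [0.455 0.139 0.03 ]
plate [ 0.566 -0.055  0.06 ]
dial [ 0.659 -0.079  0.052]
tray [0.621 0.255 0.02 ]
tub [0.475 0.354 0.03 ]
tape [0.365 0.254 0.01 ]
mouse [ 0.447 -0.327  0.03 ]
handle [ 0.571 -0.251  0.3  ]
[ 8.32207515e-02  1.46237802e-04 -1.57340670e-01] [[-0.001 -0.952 -0.307]
 [ 1.    -0.001 -0.001]
 [ 0.001 -0.307  0.952]] [[ 0.96  0.27 -0.  ]
 [ 0.27 -0.96  0.  ]
 [ 0.   -0.   -1.  ]]
```

```bash
python3 - <<'E'
from h import *
for nm,p,y in [('up',[.176,-.626,.45],.27),('over',[.5,.04,.45],.0),('view',[.6,.04,.26],.0),('view90',[.45,.1,.26],1.3),('pick',[.455,.139,.013],1.32),('place',[.566,-.055,.071],1.32),('place',[.566,-.055,.071],1.32-np.pi),('grip',[.585,.06,.1],-.25),('grip',[.585,.06,.1],-.25+np.pi),('gripup',[.5,-.22,.33],-.25)]:
    q=manip.solve_ik(np.array(p),down(y)); print(nm,y,None if q is None else np.round(q,2))
p=manip.current_tool_pos(); p[2]=.46
manip.servo_line(p,vel=.4); manip.move_pose([.5,.04,.45],down(0)); manip.move_pose([.6,.04,.26],down(0))
manip.sleep(.2)
snap('wrist','w1'); snap('top','t1'); print(manip.current_clock())
im=cv2.imread('pics/w1.png'); cv2.imwrite('pics/w1b.png',cv2.resize(im,(768,576),interpolation=cv2.INTER_CUBIC))
c=viewer.get_calibration('wrist'); print(c['eye'],c['attitude'],manip.current_tool_pos())
import pickle; pickle.dump(c,open('w1.pkl','wb'))
E
```

```text
up 0.27 [ 1.56  0.39 -0.46  1.21  0.17  1.58 -0.17]
over 0.0 [ 1.06  0.36 -1.53  1.56  0.36  1.57 -2.04]
view 0.0 [ 0.73  0.69 -1.28  1.63  0.67  1.34 -2.21]
view90 1.3 [ 0.84  0.3  -1.28  1.95  0.32  1.13 -0.84]
pick 1.32 [ 0.44  0.77 -1.    2.1   0.94  0.81 -1.41]
place 1.32 [ 0.68  0.69 -0.84  1.86  0.66  0.89 -0.73]
place -1.821592653589793 [ 0.92  1.01 -1.31  1.86  1.07  1.2   2.13]
grip -0.25 [ 0.44  0.65 -0.79  1.8   0.56  0.93 -2.42]
grip 2.891592653589793 [ 0.47  0.67 -0.84  1.8   0.6   0.95  0.69]
gripup -0.25 [ 0.94  0.26 -0.69  1.68  0.17  1.27 -1.61]
4.6667
[0.68328776 0.03983898 0.41920998] [-0.69837723  0.6989378   0.10916082 -0.10880765] [0.60046495 0.04006814 0.261648  ]
```

View pics/w1b.png

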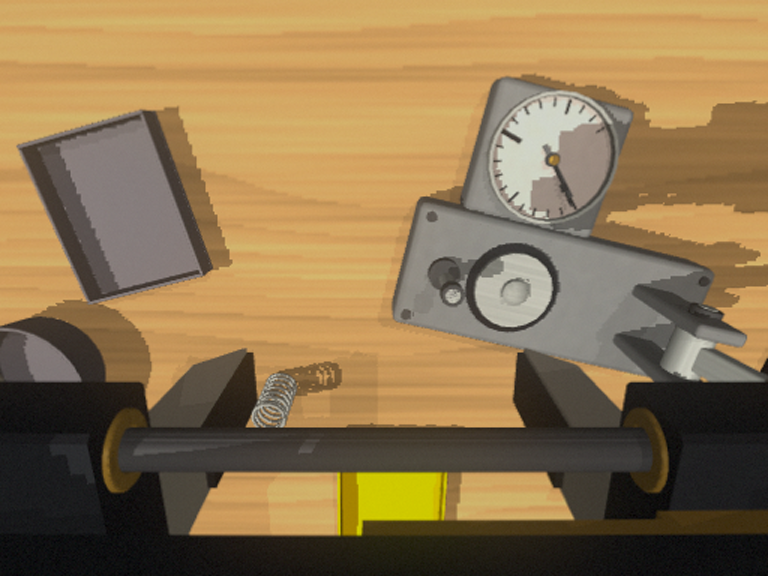

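The wrist view at 1.5x shows the plate centred near (513,287), spigot (516,292), stop head (453,293), dial hub (552,159) and tray centred near (120,205). The spring's foot is around (280,382) and its top is partly hidden by the gripper. Next I'll fix the tester's pose, then look at the spring from above.

```bash
python3 - <<'E'
from h import *
import pickle
c=pickle.load(open('w1.pkl','rb')); s=lambda *p:np.array(p)/1.5
im=cv2.imread('pics/w1.png')
# refine plate: bright disc
g=cv2.cvtColor(im,cv2.COLOR_BGR2GRAY)
m=np.zeros_like(g); cv2.circle(m,(342,191),31,255,-1)
b=((g>130)&(m>0)).astype(np.uint8)
cs=max(cv2.findContours(b,cv2.RETR_EXTERNAL,cv2.CHAIN_APPROX_NONE)[0],key=cv2.contourArea)
e=cv2.fitEllipse(cv2.convexHull(cs)); print('plate ell',e)
P=w(c,[e[0]],.058)[0]; print('plate',P,'spigot',w(c,[s(516,292)],.0665)[0])
cnt=w(c,cs.reshape(-1,2),.058); print('size',np.ptp(cnt,axis=0))
D=w(c,[s(552.5,159)],.054)[0]; print('dial',D,np.linalg.norm((D-P)[:2]))
S=w(c,[s(453,293)],.106)[0]; print('stop',S,np.linalg.norm((S-P)[:2]))
print('yaw dial',np.arctan2(*(D-P)[[1,0]]),'yaw stop',np.arctan2(*(S-P)[[1,0]])-np.pi/2)
# casting front corners
q=w(c,[s(424,199),s(394,318),s(714,270)],.05); print(q.round(4)); a=q[0]-q[1]; print(np.linalg.norm(a),np.arctan2(a[1],a[0])); a=q[0]-q[2]; print(np.linalg.norm(a),np.arctan2(a[1],a[0])-np.pi/2)
t=w(c,[s(19,148),s(148,112),s(209,271),s(90,302)],.024); print('tray',t.mean(0),np.linalg.norm(np.diff(t,axis=0),axis=1),np.arctan2(*(t[1]-t[2])[[1,0]]))
sp=w(c,[s(281,380)],.004)[0]; print('spring',sp, w(c,[s(268,415)],.06)[0])
manip.move_pose([.455,.139,.2],down(1.32)); manip.servo_line([.455,.139,.14])
manip.sleep(.2)
c,_=snap('wrist','w2'); pickle.dump(c,open('w2.pkl','wb')); print(manip.current_clock(),manip.current_tool_pos())
E
python3 -c "
import cv2;cv2.imwrite('pics/w2b.png',cv2.resize(cv2.imread('pics/w2.png'),(768,576),interpolation=cv2.INTER_CUBIC))"
```

```text
plate ell ((341.9593811035156, 193.10948181152344), (47.70591735839844, 52.54413604736328), 62.02512741088867)
plate [ 0.56700042 -0.05793688  0.058     ] spigot [ 0.56790456 -0.05806566  0.0665    ]
size [0.05772522 0.0579931  0.        ]
dial [ 0.66348228 -0.07972537  0.054     ] 0.0989115155581633
stop [ 0.58016161 -0.00536729  0.106     ] 0.05419205459986105
yaw dial -0.2221042333236075 yaw stop -0.24531510456882
[[ 0.6346  0.0109  0.05  ]
 [ 0.5409  0.0325  0.05  ]
 [ 0.5803 -0.2148  0.05  ]]
0.09622053897131787 -0.22676176276762605
0.23217474099557336 -0.23625424635719972
tray [0.62132465 0.25322956 0.024     ] [0.10686664 0.12837978 0.10735924] 0.25824577161467394
spring [0.46139762 0.13652793 0.004     ] [0.45904914 0.13634381 0.06      ]
6.4333 [0.45581128 0.13918843 0.14095441]
```

View pics/w2b.png

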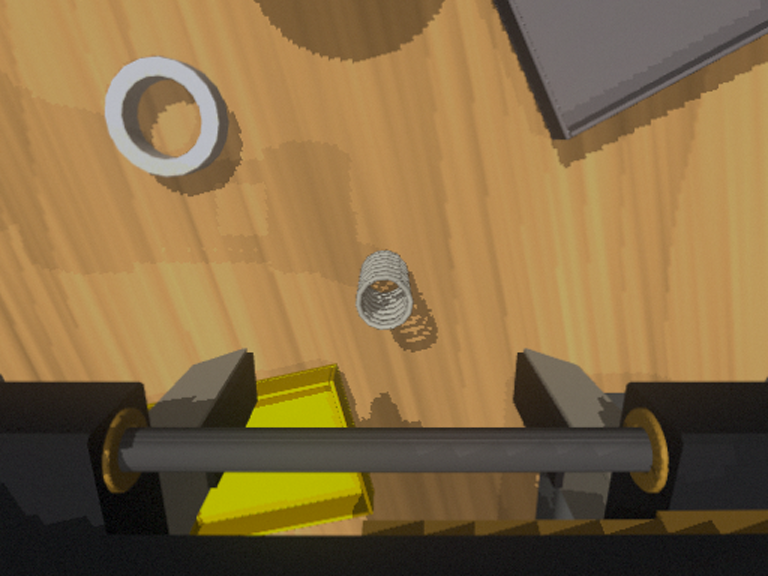

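The spring's top ring is centred at (385,302), 54 px wide. That matches a 30 mm coil at z = 0.06, and the grasp space is clear of the yellow tray.

```bash
python3 - <<'E'
from h import *
import pickle
c=pickle.load(open('w2.pkl','rb'))
t=w(c,np.array([(385,302),(357,302),(412,302)])/1.5,.06); print('spring top',t, np.linalg.norm(t[1]-t[2]))
b=w(c,np.array([(384,262)])/1.5,.0)[0]; print('low end approx',b)
x,y=t[0][:2]; yaw=np.pi/2-.232; 
manip.move_pose([x,y,.12],down(yaw)); manip.servo_line([x,y,.0127],vel=.12)
effector.close(10); print('gap',manip.current_finger_gap(),manip.current_gripper_force(),manip.current_tool_pos())
manip.servo_line([x,y,.2],vel=.25); manip.servo_line([.5672,-.0581,.2],vel=.25); manip.sleep(.3)
c,_=snap('wrist','w3'); pickle.dump((c,manip.current_tool_pos()),open('w3.pkl','wb')); print('gap',manip.current_finger_gap(),manip.current_clock(),manip.current_tool_pos(),manip.current_force())
im=cv2.imread('pics/w3.png')[120:320,120:392]; cv2.imwrite('pics/w3b.png',cv2.resize(im,None,fx=2.9,fy=2.9,interpolation=cv2.INTER_CUBIC))
E
```

```text
spring top [[0.45591441 0.13875462 0.06      ]
 [0.44215614 0.14230302 0.06      ]
 [0.46918311 0.13533194 0.06      ]] 0.02791152267837774
low end approx [0.4567446  0.14392297 0.        ]
gap 0.02995870260711286 9.999963976442814 [0.45587307 0.1387449  0.01265718]
gap 0.029725901674380013 11.0167 [ 0.56710233 -0.05741384  0.20024163] [ 1.74798862  0.06351747 -0.20082004]
```

View pics/w3b.png

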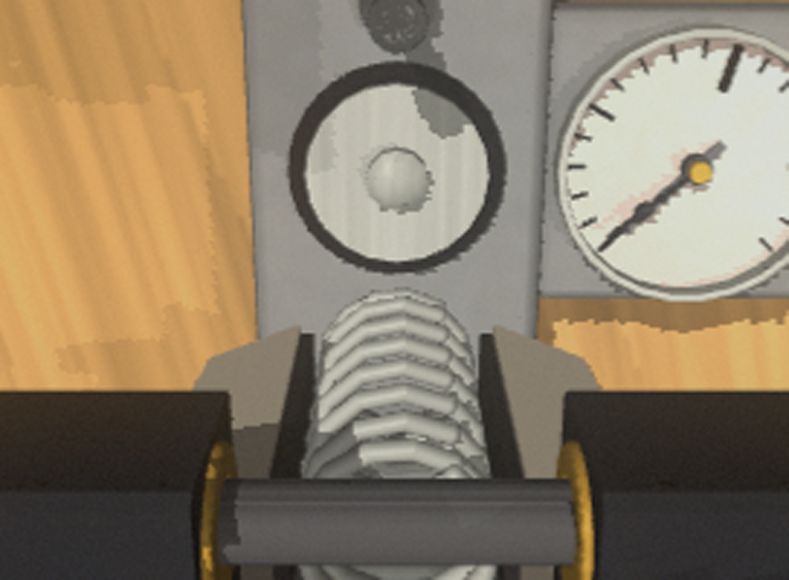

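The held spring sits straight between the pads. Its lower front edge is at (398,290) in the crop and the plate disc is centred at (397.5,173).

```bash
python3 - <<'E'
from h import *
import pickle
c,tcp=pickle.load(open('w3.pkl','rb')); f=lambda *p:120+np.array(p)/2.9
ex=np.array([np.sin(.232),np.cos(.232),0]) # tester y = tool x
ey=np.array([np.cos(.232),-np.sin(.232),0])
im=cv2.imread('pics/w3.png'); g=cv2.cvtColor(im,cv2.COLOR_BGR2GRAY)
m=np.zeros_like(g); cv2.circle(m,(257,179),36,255,-1)
b=((g>130)&(m>0)).astype(np.uint8)
b[:]=((g<75)&(m>0)); # dark ring
yy,xx=np.nonzero(b); pts=np.c_[xx,yy].astype(np.float32); e=cv2.fitEllipse(cv2.convexHull(pts)); print('ring',e,w(c,[e[0]],.05)[0])
P=w(c,[f(397.5,173)],.058)[0]; print('plate',P)
q=w(c,[f(305,173),f(490,173),f(397.5,83),f(397.5,263)],.058); print('sizes',np.linalg.norm(q[0]-q[1]),np.linalg.norm(q[2]-q[3]))
D=w(c,[f(700,172)],.054)[0]; print('dial',np.linalg.norm((D-P)[:2]),np.arctan2(*(D-P)[[1,0]]))
print('plate rel tcp: tx,ey',(P-tcp)@ex,(P-tcp)@ey,' spigot',(w(c,[f(398,178)],.0665)[0]-tcp)@np.c_[ex,ey])
r=w(c,[f(398,290)],tcp[2]-.0127+.0015)[0]; print('spring edge rel',(r-tcp)@ex,'(exp .015)')
r=w(c,[f(325,325),f(471,325)],tcp[2]-.0127+.0015); print('sides',(r-tcp)@ey,np.ptp((r-tcp)@ey))
# expected top-of-edge pixel
for z in (-.0127,-.0097): print((proj(c,tcp+ex*.0148+np.array([0,0,z]))-120)*2.9)
E
```

```text
ring ((256.89697265625, 178.48976135253906), (70.40018463134766, 71.91756439208984), 79.43660736083984) [ 0.56683821 -0.05875379  0.05      ]
plate [ 0.56723094 -0.05774285  0.058     ]
sizes 0.05976205250378478 0.0603843006026574
dial 0.09910004366065231 -0.23888777748992526
plate rel tcp: tx,ey -0.0002906168375862989 0.00020081513904523016  spigot [0.00045405 0.00034212]
spring edge rel 0.013382193769853426 (exp .015)
sides [-0.01391179  0.01402869] 0.027940487171265883
[[397.74308745 280.05056531]]
[[397.77491177 286.06629343]]
```

```bash
python3 - <<'E'
from h import *
import pickle
yaw=np.pi/2-.235; ex=np.array([np.sin(.235),np.cos(.235),0])
P=np.array([.5672,-.0578,0])+ex*.0003
o=down(yaw)
manip.servo_line(P+[0,0,.085],o,vel=.2); f0=manip.current_force()
manip.servo_line(P+[0,0,.0712],vel=.03); manip.sleep(.2); print('df',manip.current_force()-f0,manip.current_tool_pos())
effector.open_jaws(); manip.sleep(.2)
manip.servo_line(P+[0,0,.2],vel=.25); manip.sleep(.2)
c,_=snap('wrist','w4'); pickle.dump((c,manip.current_tool_pos()),open('w4.pkl','wb')); print(manip.current_clock(),manip.current_finger_gap())
snap('side','s4'); snap('top','t4')
im=cv2.imread('pics/w4.png')[100:300,120:392]; cv2.imwrite('pics/w4b.png',cv2.resize(im,None,fx=2.9,fy=2.9,interpolation=cv2.INTER_CUBIC))
im=cv2.imread('pics/s4.png')[50:200,210:340]; cv2.imwrite('pics/s4b.png',cv2.resize(im,None,fx=4,fy=4,interpolation=cv2.INTER_CUBIC))
E
```

```text
df [ 0.33291529  0.4046393  -0.41520351] [ 0.5673485  -0.05748377  0.07129582]
14.7583 0.0919713036425412
```

View pics/w4b.png

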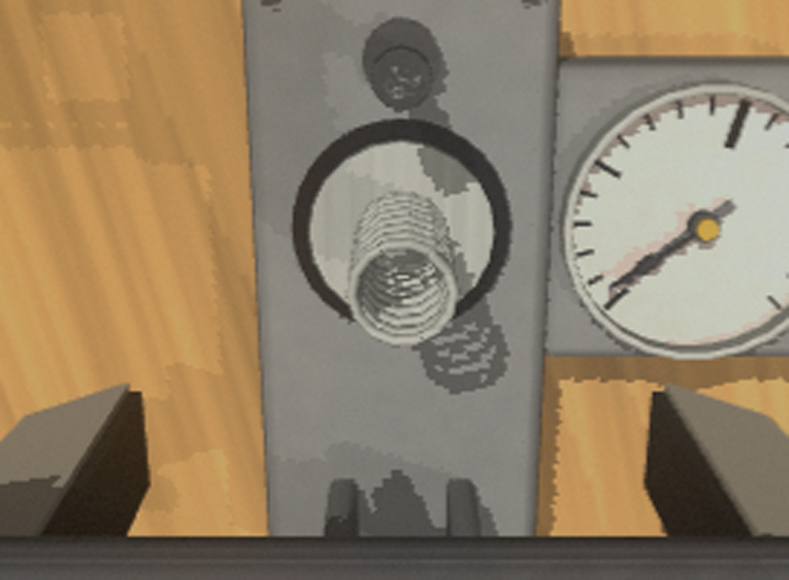

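View pics/s4b.png

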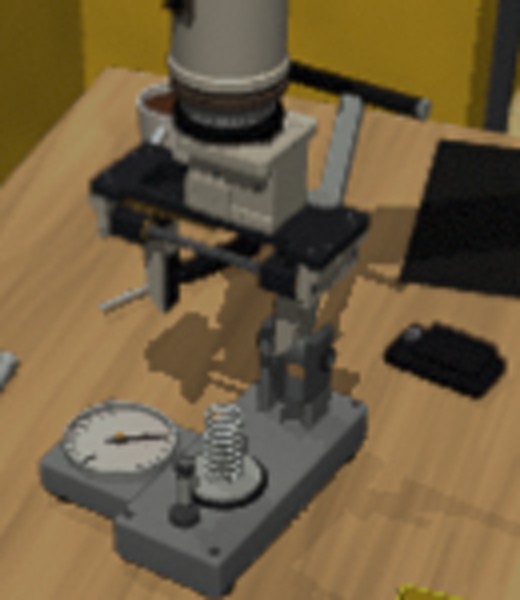

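The spring stands over the spigot, with its top ring at (404,292) in the crop, and the peak hand is still near 0.5 N. Next I'll find the lever angle by fitting the projected handle bar to the side and top pictures.

```bash
cat >> h.py <<'E'
YAW=-.235; TP=np.array([.5671,-.0580,0]); RT=R.from_euler('z',YAW)
def T(p): return TP+RT.apply(p)
def bar(th,x=0): return T([x,-.110+.210*np.cos(th),.113+.210*np.sin(th)])
E
python3 - <<'E'
from h import *
import pickle
c,tcp=pickle.load(open('w4.pkl','rb'))
q=w(c,[(120+404/2.9,100+292/2.9)],.118)[0]; print('spring top in tester',RT.inv().apply(q-TP))
q=w(c,[(120+401/2.9,100+75/2.9)],.106)[0]; print('stop in tester',RT.inv().apply(q-TP))
cr=[]
for n,box,files in (('side',(250,50,80,60),'side0'),('top',(345,140,60,60),'top0')):
    c=viewer.get_calibration(n); im=cv2.imread(f'pics/{files}.png'); g=cv2.cvtColor(im,cv2.COLOR_BGR2GRAY).astype(np.float32)
    r=[]
    ths=np.arange(1.6,2.1,.02)
    for th in ths:
        P=np.array([bar(th,x) for x in np.r_[np.linspace(-.056,-.012,30),np.linspace(.012,.056,30)]])
        p=proj(c,P).astype(np.float32); r.append(cv2.remap(g,p[:,:1],p[:,1:],cv2.INTER_LINEAR).mean())
    print(n,dict(zip(ths.round(2).tolist(),np.round(r).astype(int).tolist())))
    th=ths[np.argmin(r)]; k=6; x0,y0,ww,hh=box
    o=cv2.resize(im[y0:y0+hh,x0:x0+ww],None,fx=k,fy=k,interpolation=cv2.INTER_CUBIC)
    e=(proj(c,[bar(th,-.058),bar(th,.058)])-[x0,y0]+.5)*k
    for a in e: cv2.circle(o,tuple(int(v) for v in a),3,(0,0,255),-1)
    cr.append(cv2.resize(o,(390,390)))
cv2.imwrite('pics/lev.png',np.hstack(cr))
E
```

```text
spring top in tester [0.00042294 0.00054452 0.118     ]
stop in tester [-0.00039768  0.05514762  0.106     ]
side {1.6: 122, 1.62: 118, 1.64: 114, 1.66: 112, 1.68: 111, 1.7: 111, 1.72: 110, 1.74: 104, 1.76: 90, 1.78: 69, 1.8: 47, 1.82: 31, 1.84: 20, 1.86: 16, 1.88: 15, 1.9: 17, 1.92: 19, 1.94: 22, 1.96: 23, 1.98: 25, 2.0: 27, 2.02: 29, 2.04: 30, 2.06: 32, 2.08: 34}
top {1.6: 129, 1.62: 133, 1.64: 129, 1.66: 132, 1.68: 132, 1.7: 134, 1.72: 139, 1.74: 139, 1.76: 137, 1.78: 137, 1.8: 136, 1.82: 135, 1.84: 136, 1.86: 140, 1.88: 79, 1.9: 40, 1.92: 46, 1.94: 45, 1.96: 42, 1.98: 91, 2.0: 98, 2.02: 95, 2.04: 96, 2.06: 102, 2.08: 108}
```

View pics/lev.png

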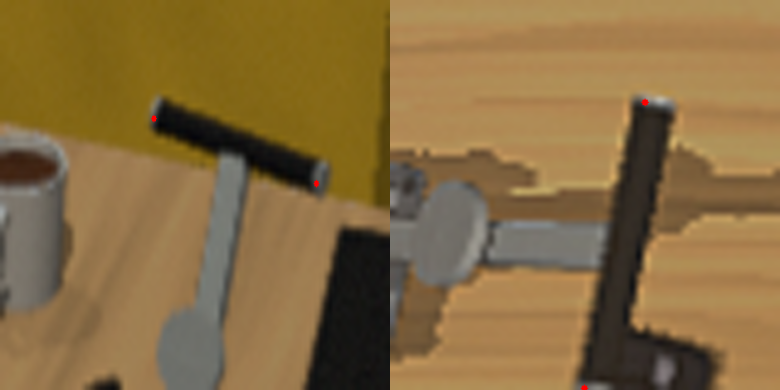

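Top and side fits agree on a lever angle of about 1.92. The spring top is 0.7 mm off the plate axis and the stop measures (0, 55) mm as given. Now I'll pinch the bar and swing it down to 0.4 rad.

```bash
cat >> h.py <<'E'
OG=down(YAW+np.pi)
def tcp_for(th,dz=0): return bar(th,-.034)+np.array([0,0,-manip.grip_depth+dz])
def arc(a,b,step=.1,vel=.12,verbose=True):
    n=max(1,int(np.ceil(abs(b-a)/step)))
    for i,t in enumerate(np.linspace(a,b,n+1)[1:]):
        manip.servo_line(tcp_for(t),vel=vel)
        if verbose and i%3==2: print(round(t,2),RT.inv().apply(manip.current_force()).round(1),round(manip.current_clock(),1))
E
python3 - <<'E'
from h import *
p=manip.current_tool_pos(); p[2]=.40; manip.servo_line(p,vel=.4)
g=tcp_for(1.92)
manip.move_pose(g+[0,0,.11],OG); manip.sleep(.1)
f0=manip.current_force()
manip.servo_line(g,vel=.2); print('at bar',RT.inv().apply(manip.current_force()-f0).round(1),manip.current_clock())
effector.close(40); manip.sleep(.1)
print('gap',manip.current_finger_gap(),RT.inv().apply(manip.current_force()).round(1), 'f0',f0.round(2))
print('err',(manip.current_tool_pos()-g).round(4))
arc(1.92,.4)
print(manip.current_finger_gap(),manip.current_clock())
E
```

```text
at bar [0.2 0.1 0.2] 17.975
gap 0.014767026008016704 [ 0.2 -0.9 -0. ] f0 [0.27 0.31 0.02]
err [-0.     -0.0003  0.0001]
1.63 [-1.5 -2.1  5.7] 20.2
1.35 [1.1 0.2 2.7] 21.2
1.06 [ 3.8  0.6 -0.1] 22.1
0.78 [ 3.8 -1.7 -2.9] 23.1
0.49 [ 3.6 -3.3 -2.2] 24.0
0.01507370958085917 24.325
```

```bash
python3 - <<'E'
from h import *
fz=lambda: np.mean([manip.current_force()[2] for _ in range(3)])
arc(.4,.28,.06,.08,False); print(.28,fz())
arc(.28,.06,.055,.06,False); print(.06,fz(),manip.current_clock())
L=[];th=.06
while th>-.045:
    th-=.0017
    manip.servo_line(tcp_for(th),vel=.02); manip.sleep(.03); f=fz(); L.append(f)
    if len(L)>8:
        k=np.polyfit(np.arange(6),L[-8:-2],1); ex=np.polyval(k,7)
        if f-ex>3.5: print('contact',th,f,ex); break
        if len(L)>10 and f-L[-2]>3: print('jump',th);break
print(np.round(L,1).tolist(),th,manip.current_clock(),manip.current_tool_pos()-tcp_for(th),manip.current_finger_gap())
E
```

```text
0.28 -2.161230085343602
0.06 3.774657121900454 26.4417
contact 0.012399999999999994 12.303905771060437 8.425625895424215
[3.3, 4.2, 4.5, 4.9, 5.3, 6.1, 5.4, 4.5, 5.2, 5.6, 6.3, 5.8, 6.8, 6.1, 6.9, 7.1, 6.9, 7.2, 6.6, 6.8, 6.6, 7.0, 6.7, 6.9, 7.7, 8.1, 10.9, 12.3] 0.012399999999999994 34.375 [ 5.59523093e-05 -4.14980904e-04  6.71401309e-04] 0.015023877642928684
```

```bash
python3 - <<'E'
from h import *
import pickle
r=[]
for th in (.0124,.0110):
    manip.servo_line(tcp_for(th),vel=.02)
    for _ in range(2): manip.sleep(.1); r.append(round(manip.current_force()[2],1))
print(r)
c,_=snap('wrist','w5')
for _ in range(6): manip.sleep(.2); r.append(round(manip.current_force()[2],1))
print(r,manip.current_tool_pos()[2],manip.current_clock())
snap('top','t5'); snap('side','s5')
E
```

```text
[np.float64(12.6), np.float64(12.9), np.float64(14.0), np.float64(14.7)]
[np.float64(12.6), np.float64(12.9), np.float64(14.0), np.float64(14.7), np.float64(14.2), np.float64(14.7), np.float64(14.8), np.float64(13.9), np.float64(15.0), np.float64(14.8)] 0.0974559011172743 36.525
```

The force rose about 6 N above the spring trend, so roughly 8 N on the stop, held for over 1.4 s. Now I'll swing the lever back up and look at the dial.

```bash
python3 - <<'E'
from h import *
import pickle
arc(.011,1.75,.12,.15)
effector.open_jaws(); manip.sleep(.1)
p=manip.current_tool_pos(); p[2]=.42; manip.servo_line(p,vel=.3); print('force',manip.current_force(),manip.current_clock())
yaw=np.pi/2+YAW; a=TP+[0,0,.30]+RT.apply([.03,-.0,0])
manip.move_pose(a+[0,0,.12],down(yaw)); manip.servo_line(TP+[0,0,.2],vel=.25); manip.sleep(.2)
c,_=snap('wrist','w6'); pickle.dump((c,manip.current_tool_pos()),open('w6.pkl','wb')); print(manip.current_clock())
snap('side','s6')
im=cv2.imread('pics/w6.png')[100:300,200:450]; im=cv2.resize(im,None,fx=2.8,fy=2.8,interpolation=cv2.INTER_CUBIC)
s=cv2.imread('pics/s6.png')[50:200,210:340]
cv2.imwrite('pics/w6b.png',im); 
q=w(c,[(120+404/2.9,100+292/2.9)],.118)
E
```

```text
0.36 [ 2.8 -3.  -2.6] 37.5
0.71 [1.6 5.2 1.5] 38.5
1.05 [-3.   8.9 11.4] 39.4
1.4 [-4.4  3.6 16.8] 40.3
1.75 [ 0.8 -1.9  6.4] 41.2
force [-0.18172024  0.23376367 -0.61812579] 43.1833
46.1
```

View pics/w6b.png

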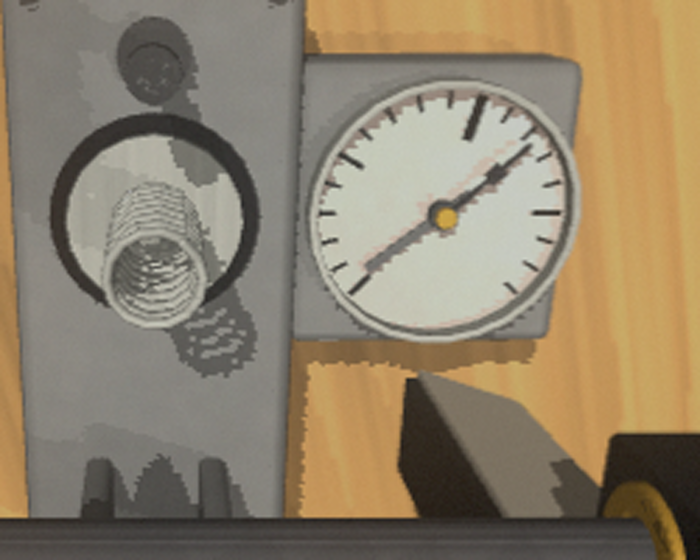

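The peak hand (tip at (530,148), hub (445,217)) stands about 33° past the broad 10 N tick, so about 12.2 N: a sound spring, for the tray. The spring still stands on the seat, with its top at (155,280).

```bash
python3 - <<'E'
from h import *
import pickle
c,_=pickle.load(open('w6.pkl','rb'))
q=w(c,[(200+155/2.8,100+280/2.8)],.117)[0]; print('spring top tester',RT.inv().apply(q-TP))
P=TP+RT.apply([0.0003,.0004,0]); o=down(np.pi/2+YAW)
manip.servo_line(P+[0,0,.14],o,vel=.2); manip.servo_line(P+[0,0,.0802],vel=.12)
effector.close(10); print('gap',manip.current_finger_gap(),manip.current_tool_pos())
manip.servo_line(P+[0,0,.21],vel=.2); print('gap',manip.current_finger_gap())
t=np.array([.6213,.2532,0])
manip.servo_line(t+[0,0,.2],vel=.25); manip.servo_line(t+[0,0,.06],vel=.2); manip.servo_line(t+[0,0,.0272],vel=.04); manip.sleep(.3)
print('gap',manip.current_finger_gap(),manip.current_force(),manip.current_tool_pos())
effector.open_jaws(); manip.sleep(.2)
manip.servo_line(t+[0,0,.2],vel=.2); manip.sleep(.3)
c,_=snap('wrist','w7'); print(manip.current_clock()); snap('side','s7')
a=cv2.imread('pics/w7.png')[60:300,100:420]; b=cv2.imread('pics/s7.png')[60:300,150:350]
cv2.imwrite('pics/fin.png',cv2.resize(np.hstack([a,b]),None,fx=1.5,fy=1.5))
E
```

```text
spring top tester [ 0.00014811 -0.00048875  0.117     ]
gap 0.029809969244309988 [ 0.5674821  -0.05767473  0.08017584]
gap 0.029532456512277053
gap 0.02969408883521279 [-0.67690388 -0.11709233 -0.80069947] [0.62144051 0.25326139 0.02746734]
55.225
```

View pics/fin.png

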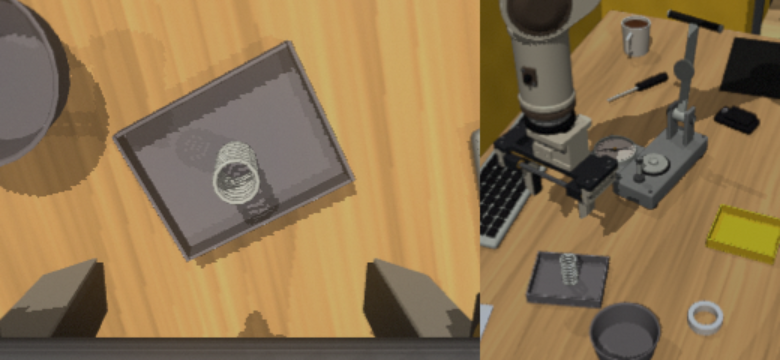

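The spring stands in the middle of the grey tray, the lever is up, and the gripper is clear.

```bash
python3 -c "
from bench import manip
print(manip.hand_in())"
```

```text
the job is handed in; nothing more can be done
None
```

The spring read about 12.2 N on the peak hand, so it stands released in the grey rectangular tray with the lever back up. The job was handed in at about 55 s; the interface returned no verdict.

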